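# Enter the code on the jewellery safe

## Task

Enter the code on the jewellery safe's lock: with a fingertip press the blue key, then the yellow one, then the green one, each lightly but well down so that it stays down. Do not press the red key, and do not pick up or disturb the bottles, the roll-on or the dish of coins.

Things in the scene. Friction and masses are not known exactly. Their poses are not given: they have to be found in the camera images.
- safe: Small grey steel jewellery safe with a black panel on its flat top, 170 (x) x 190 (y) x 70 mm high, fixed to the dresser; origin at the centre of its underside, z up. Four round keys stand on the top, one at each corner of a 76 mm square centred on it; which colour is at which corner varies.
- blue_mount: The flat aluminium collar (42 mm diameter, 2 mm high) on the safe's top that carries the blue key; origin at the centre of its underside, 70 mm above the dresser; fixed to the safe. z up.
- blue_top (a point): Centre of the flat top of the blue key, a solid blue plastic cylinder of 30 mm diameter. It stands 16 mm above the safe's top panel when up (86 mm above the dresser), 6 mm when fully down, and moves with the key. z up.
- blue_key (a joint): Travel of the blue key in m: 0 = up, 0.010 = fully down against its stop. It moves straight down with a steady resistance of about 2.5 N and stays wherever it is left: it does not spring back, and cannot be raised again.
- yellow_mount: The flat aluminium collar (42 mm diameter, 2 mm high) on the safe's top that carries the yellow key; origin at the centre of its underside, 70 mm above the dresser; fixed to the safe. z up.
- yellow_top (a point): Centre of the flat top of the yellow key, a solid yellow plastic cylinder of 30 mm diameter. It stands 16 mm above the safe's top panel when up (86 mm above the dresser), 6 mm when fully down, and moves with the key. z up.
- yellow_key (a joint): Travel of the yellow key in m: 0 = up, 0.010 = fully down against its stop. It moves straight down with a steady resistance of about 2.5 N and stays wherever it is left: it does not spring back, and cannot be raised again.
- green_mount: The flat aluminium collar (42 mm diameter, 2 mm high) on the safe's top that carries the green key; origin at the centre of its underside, 70 mm above the dresser; fixed to the safe. z up.
- green_top (a point): Centre of the flat top of the green key, a solid green plastic cylinder of 30 mm diameter. It stands 16 mm above the safe's top panel when up (86 mm above the dresser), 6 mm when fully down, and moves with the key. z up.
- green_key (a joint): Travel of the green key in m: 0 = up, 0.010 = fully down against its stop. It moves straight down with a steady resistance of about 2.5 N and stays wherever it is left: it does not spring back, and cannot be raised again.
- red_mount: The flat aluminium collar (42 mm diameter, 2 mm high) on the safe's top that carries the red key; origin at the centre of its underside, 70 mm above the dresser; fixed to the safe. z up.
- red_top (a point): Centre of the flat top of the red key, a solid red plastic cylinder of 30 mm diameter. It stands 16 mm above the safe's top panel when up (86 mm above the dresser), 6 mm when fully down, and moves with the key. z up.
- red_key (a joint): Travel of the red key in m: 0 = up, 0.010 = fully down against its stop. It moves straight down with a steady resistance of about 2.5 N and stays wherever it is left: it does not spring back, and cannot be raised again.
- tray: Woven rattan-look plastic tray, 260 (x) x 180 (y) x 35 mm high, walls 6 mm, fixed; origin at the centre of its underside. Two bottles stand in it.
- bottle1: Stout amber glass bottle with black cap, 64 mm diameter, 104 mm high, loose, standing in the tray; origin at the centre of its underside. To be left alone.
- bottle2: Stout amber glass bottle with black cap, 64 mm diameter, 104 mm high, loose, standing in the tray; origin at the centre of its underside. To be left alone.
- rollon: Chrome lighter-shaped roll-on, 20 x 36 x 63 mm high, loose, standing on the dresser close to the safe's right-hand (its -y) side; origin at the centre of its underside. To be left alone.
- dish: Terracotta dish of coins, 100 mm diameter, 26 mm high, loose; origin at the centre of its underside. To be left alone.

How it is judged:
By the outcome, as a careful person would: the job done as asked, in the order asked, and still so for the second after the job is handed in, with the robot touching nothing.
It also fails if it takes over 42 s, if anything falls off the work surface, if the arm or the gripper's body presses on something with over 40 N, if the wrist force passes 120 N, or if a joint passes its speed limit or range.

## Robot

A 7-joint arm with a two-finger parallel gripper is mounted at the origin on the work surface. World frame = base frame: x ahead of the robot, y to its left, z up, the work surface at z = 0. Lengths are in m, angles in rad, forces in N, time in s.
With the tool pointing down it reaches from about 0.35 to 0.9 m from the base axis. Payload 7.2 kg.
Tool frame: the origin (TCP) lies between the finger pads; the fingertips stand 14 mm ahead of it and the grasp point (between the pads) lies 5 mm behind it (nose_length is the distance from the TCP to the fingertips, in m); z points along the fingers, y is the line along which they close (so a half turn about z gives the same grasp; the last joint's range is limited). The gripper opens to 85 mm and grips with 20 to 120 N. Pads are 22 mm wide; open, the fingers measure 114 mm over their backs; the gripper's body (76 mm by 85 mm) begins 54 mm behind the grasp point. The pads swing forward as they close: fully open they stand 13 mm farther back than shut.
Start: joints at [1.228, 0.411, -0.013, 1.596, 0.006, 1.134, -0.082], TCP at [0.17, -0.602, 0.245] pointing down, gripper open.
Joint ranges: [-2.95, 2.95], [-0.29, 1.99], [-1.47, 1.44], [0.14, 2.54], [-1.03, 4.17], [0.13, 1.85], [-2.86, 2.86]. Speed limits (rad/s): [2.39, 2.39, 3.01, 3.01, 3.14, 3.14, 3.14].

## Interface

Orientations are given as [roll, pitch, yaw] about the fixed x, y, z axes, in that order (R = Rz(yaw) Ry(pitch) Rx(roll)).
In Python, from rig import * gives the robot as it stands. Calls block until the motion is done:
- move_to(position, orientation): joint-space move of the TCP to a pose.
- move_straight(position, speed=0.15, frame=None): straight line of the TCP; frame=None keeps the orientation; speed is the mean speed in m/s.
- goto_joints(angles): joint-space move.
- set_gripper(opening, newtons=None): opening from 0.0 (shut) to 1.0 (fully open); newtons is the grip in N (None keeps the last); returns when the fingers have stopped.
- sleep(seconds).
- inverse_kinematics(position, orientation): joint angles nearest the present ones, or None.
- read_camera(name): name is "side" or "top" or "wrist"; returns a dict with "pixels" (384x512x3 uint8, red, green, blue), "fx", "fy", "cx", "cy" (pixels), "R" (3x3) and "t" (3): a world point X has camera coordinates R X + t; the wrist camera has in their place "T_tool_cam" (4x4, takes a point from camera to tool coordinates, whose origin is the TCP and whose axes are the flange's). Camera axes: x right, y down, z forward; pixel columns grow to the right and rows downward; lengths in m; the calibration is good to about 2 mm. A picture is of the moment at which its call begins: read the wrist's pose just before it. There is no depth.
A pose or a line that the arm cannot do raises IKError and nothing moves.
- hand_in(): hands the job in; it is judged then, once.
Readings, each from a call of its own:
- current_t(): time.
- current_q(): joint angles.
- current_joint_velocities(): joint speeds.
- current_joint_torque(): joint torques, N m.
- current_ee_pos(): TCP position.
- current_ee_rot(): TCP orientation.
- current_force(): force on the tool from outside, world axes, zero at the start.
- current_torque(): the same for the moment, N m.
- current_width(): opening from 0.0 (shut) to 1.0 (fully open).
- current_gripper_force(): force on a finger pad.
Only numpy, scipy, OpenCV 4.12 (cv2) and the standard library are available. Lean on these libraries where they do the work, as an engineer would, in place of code of your own. Each camera call takes 0.05 s, during which the arm holds its last target. There are 200 camera calls.

## Working session

There is one attempt and no reset: what is moved stays moved. The work goes in short steps, each a Python script; the robot and the scene stay as the last script left them, time stands still between calls to the robot, and variables do not carry over. Pictures are saved under pics/ and viewed, at most 10 in all, crops included, and the job is handed in when it is done.

```bash
mkdir -p pics
python3 - <<'E'
from rig import *
import cv2,numpy as np
for n in("top","side"):
    c=read_camera(n); cv2.imwrite(f"pics/{n}1.png",cv2.resize(c["pixels"][...,::-1],(800,600)))
    print(n,c["fx"],c["fy"],c["cx"],c["cy"],np.round(c["R"],3).tolist(),np.round(c["t"],3))
print(current_t(),current_ee_pos(),current_ee_rot(),current_width())
E
```

```text
top 454.84716947737473 454.84716947737473 262.1273747414458 190.05719317715284 [[-0.024, -1.0, -0.0], [-0.975, 0.023, -0.219], [0.219, -0.005, -0.976]] [0.034 0.56  1.314]
side 347.9509208816587 347.9509208816587 251.54487768120524 195.11310867095605 [[1.0, -0.025, 0.012], [-0.007, -0.664, -0.748], [0.027, 0.747, -0.664]] [-0.551  0.067  0.897]
0.1 [ 0.1694388  -0.60113129  0.24451954] [-3.14008287e+00  7.84134882e-05  2.74767051e-01] 1.0000969683251295
```

View pics/top1.png

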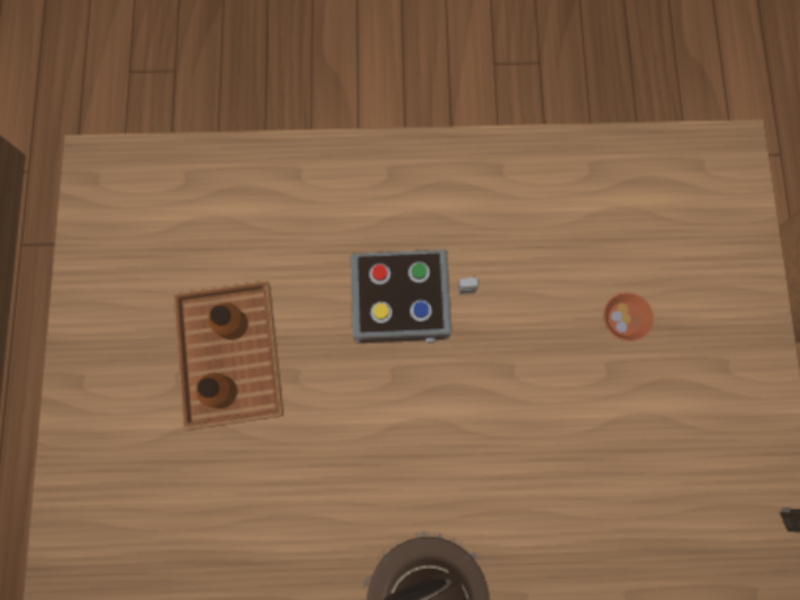

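View pics/side1.png

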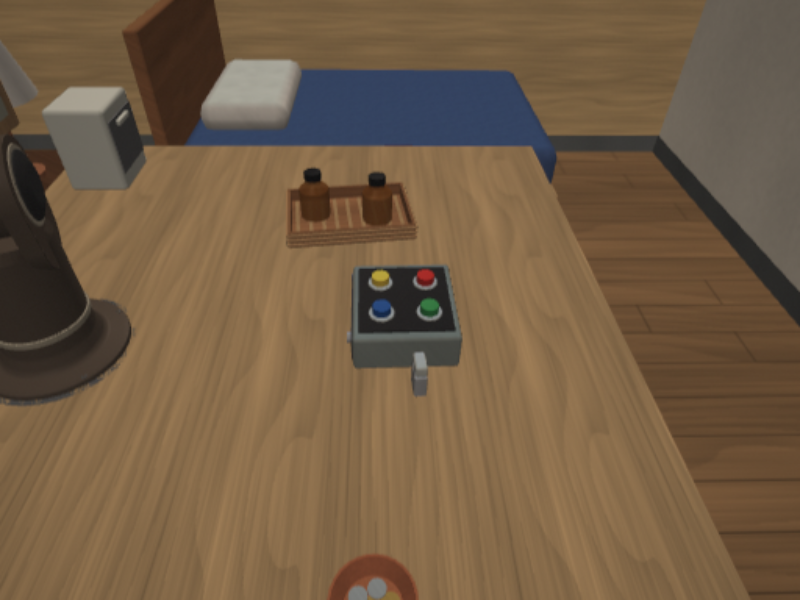

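The top view shows (in the 800 px picture) red at (380,273), green (419,272), yellow (381,312) and blue (421,310). The roll-on is at (468,285), right of the safe. The side view gives the same layout. Next I'll locate the keys and go above the safe with the gripper shut for a wrist look.

Run:
```python
from rig import *
import cv2,numpy as np
c=read_camera("top"); R=np.array(c["R"]);t=np.array(c["t"])
P={}
for n,(u,v) in dict(red=(380,273),green=(419,272),yellow=(381,312),blue=(421,310)).items():
    u,v=(u+.5)/1.5625-.5,(v+.5)/1.5625-.5
    d=R.T@np.array([(u-c["cx"])/c["fx"],(v-c["cy"])/c["fy"],1]);o=-R.T@t
    P[n]=o+d*(0.086-o[2])/d[2]; print(n,P[n].round(4))
m=np.mean(list(P.values()),0)
set_gripper(0.0,20)
for y in (0,np.pi/2,-np.pi/2,np.pi):
    print(y,inverse_kinematics([m[0],m[1],0.27],[np.pi,0,y]))
move_to([m[0]-0.04,m[1],0.27],[np.pi,0,0])
p,r=current_ee_pos(),current_ee_rot()
w=read_camera("wrist"); cv2.imwrite("pics/w1.png",cv2.resize(w["pixels"][...,::-1],(800,600)))
print(current_t(),p,r,current_force(),np.round(w["T_tool_cam"],4).tolist(),w["fx"],w["cx"],w["cy"],current_width())
```

```text
red [0.6044 0.0765 0.086 ]
green [0.6046 0.0017 0.086 ]
yellow [0.5281 0.0757 0.086 ]
blue [ 5.302e-01 -1.000e-04  8.600e-02]
0 [ 0.3703795   0.37486568 -0.68550837  1.67099458  0.25273522  1.18629551
 -1.94750442]
1.5707963267948966 [ 0.43123123  0.39658486 -0.77371758  1.6672778   0.29400906  1.19837025
 -0.41191657]
-1.5707963267948966 [ 0.68819524  0.58183576 -1.23144151  1.65315704  0.56493638  1.31703438
  2.50097194]
3.141592653589793 [ 0.55156243  0.4562494  -0.96265942  1.66031569  0.3932472   1.23346453
  1.07471504]
3.5583 [0.52696819 0.03747825 0.26985501] [ 3.14126628e+00  2.04397083e-04 -1.41862741e-03] [-0.05427253 -0.68876509  0.39403109] [[-0.0003, -0.9516, -0.3073, 0.0791], [1.0, -0.0006, 0.0009, 0.0], [-0.001, -0.3073, 0.9516, -0.1275], [0.0, 0.0, 0.0, 1.0]] 289.19752852025226 258.5444844559089 191.2176229005886 0.0006622211805870237
```

View pics/w1.png

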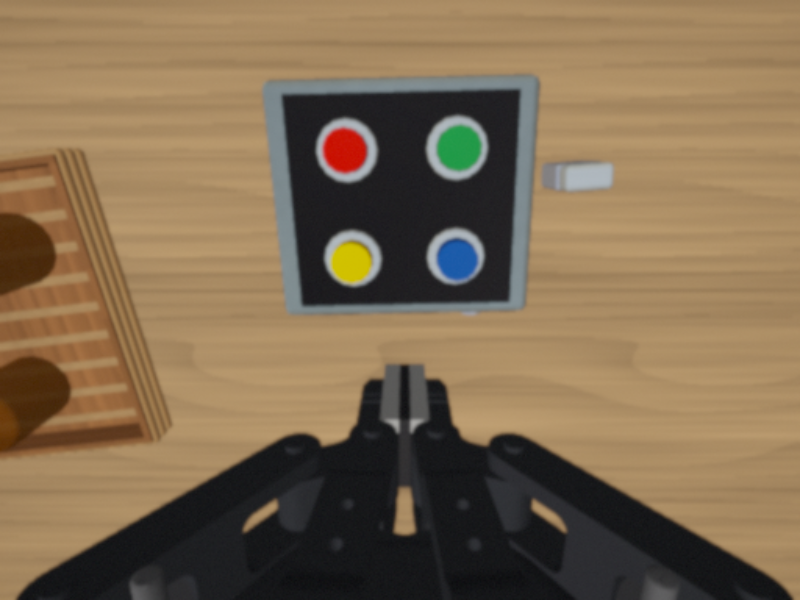

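In the wrist view the key tops are at blue (457,260), yellow (352,262), green (459,148) and red (345,150), and the gripper is shut. I'll compute their positions from this and press blue under force watch.

```bash
cat > h.py <<'E'
from rig import *
import numpy as np
def press(x,y):
    if np.hypot(*(current_ee_pos()[:2]-np.array([x,y])))>.005: move_straight([x,y,0.135],speed=0.12)
    move_straight([x,y,0.106],speed=0.08)
    f0=current_force()[2]; log=[]
    for z in np.arange(0.101,0.0885,-0.001):
        move_straight([x,y,z],speed=0.02)
        f=current_force()[2]-f0; log.append((round(current_ee_pos()[2],4),round(f,1)))
        if f>7: break
    print(log)
    move_straight([x,y,0.135],speed=0.08)
    print("t",current_t(),current_ee_pos())
E
python3 - <<'E'
from h import *
from scipy.spatial.transform import Rotation as Ro
p=np.array([0.52696819,0.03747825,0.26985501]);r=[3.14126628,2.04e-4,-1.4186e-3]
w=read_camera("wrist");T=np.array(w["T_tool_cam"]);A=Ro.from_euler("xyz",r).as_matrix();B=A@T[:3,:3];o=p+A@T[:3,3]
P={}
for n,(u,v) in dict(red=(345,150),green=(459,148),yellow=(352,262),blue=(457,260)).items():
    u,v=(u+.5)/1.5625-.5,(v+.5)/1.5625-.5
    d=B@np.array([(u-w["cx"])/w["fx"],(v-w["cy"])/w["fy"],1]); P[n]=o+d*(0.086-o[2])/d[2]; print(n,P[n].round(4))
x,y=P["blue"][:2]
move_straight([x,y,0.135],speed=0.15); print(current_t())
press(x,y)
import cv2
cv2.imwrite("pics/w2.png",cv2.resize(read_camera("wrist")["pixels"][...,::-1],(800,600)))
cv2.imwrite("pics/s2.png",cv2.resize(read_camera("side")["pixels"][150:270,180:340,::-1],(800,600),interpolation=cv2.INTER_CUBIC))
E
```

```text
red [0.608  0.0758 0.086 ]
green [0.6091 0.0012 0.086 ]
yellow [0.533 0.074 0.086]
blue [ 5.343e-01 -1.000e-04  8.600e-02]
4.6917
[(np.float64(0.101), np.float64(0.1)), (np.float64(0.1001), np.float64(-0.3)), (np.float64(0.0991), np.float64(0.2)), (np.float64(0.098), np.float64(0.6)), (np.float64(0.0969), np.float64(1.0)), (np.float64(0.0959), np.float64(0.1)), (np.float64(0.0949), np.float64(0.2)), (np.float64(0.0939), np.float64(0.3)), (np.float64(0.0929), np.float64(1.0)), (np.float64(0.0919), np.float64(0.6)), (np.float64(0.0909), np.float64(-0.1)), (np.float64(0.09), np.float64(1.1)), (np.float64(0.0893), np.float64(6.1))]
t 9.325 [ 5.34126304e-01 -2.62969334e-04  1.34957761e-01]
```

View pics/s2.png

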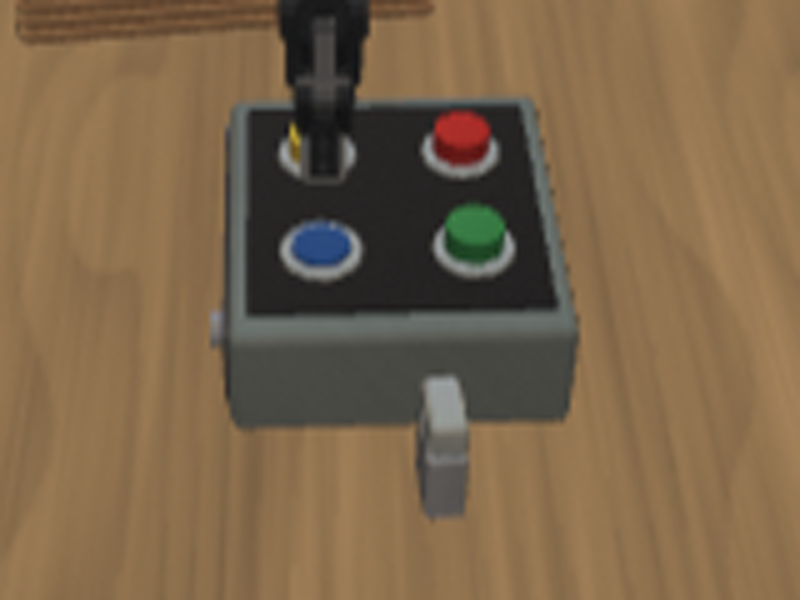

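In the side crop the blue key (320,243) is fully down. The force rose to about 6 N at 0.0893, which is the stop. Red (462,138) and green (475,233) are still up. Yellow and green get the same press.

Run:
```python
from h import *
import cv2
press(0.5325,0.0745); press(0.6080,0.0008)
move_straight([0.53,0.03,0.25],speed=0.2)
sleep(0.2)
a=read_camera("side")["pixels"][150:270,180:340,::-1]
cv2.imwrite("pics/s3.png",cv2.resize(a,(800,600),interpolation=cv2.INTER_CUBIC))
w=read_camera("wrist")["pixels"][...,::-1];cv2.imwrite("pics/w3.png",cv2.resize(w,(800,600)))
print(current_t())
```

```text
[(np.float64(0.1011), np.float64(0.3)), (np.float64(0.1001), np.float64(0.0)), (np.float64(0.099), np.float64(2.4)), (np.float64(0.098), np.float64(2.6)), (np.float64(0.0969), np.float64(2.3)), (np.float64(0.0959), np.float64(2.4)), (np.float64(0.0949), np.float64(2.1)), (np.float64(0.0939), np.float64(1.4)), (np.float64(0.0929), np.float64(1.5)), (np.float64(0.0919), np.float64(2.0)), (np.float64(0.0909), np.float64(1.4)), (np.float64(0.0899), np.float64(1.9)), (np.float64(0.0893), np.float64(6.7))]
t 14.8333 [0.53239388 0.07425567 0.13496584]
[(np.float64(0.101), np.float64(-0.5)), (np.float64(0.1001), np.float64(0.0)), (np.float64(0.0991), np.float64(1.8)), (np.float64(0.098), np.float64(1.6)), (np.float64(0.0969), np.float64(0.7)), (np.float64(0.0959), np.float64(1.1)), (np.float64(0.0949), np.float64(1.0)), (np.float64(0.0939), np.float64(1.2)), (np.float64(0.0929), np.float64(0.4)), (np.float64(0.0919), np.float64(1.3)), (np.float64(0.0909), np.float64(1.1)), (np.float64(0.0899), np.float64(1.4)), (np.float64(0.0894), np.float64(5.9))]
t 20.5083 [0.6078536  0.0006308  0.13495698]
21.6667
```

View pics/s3.png

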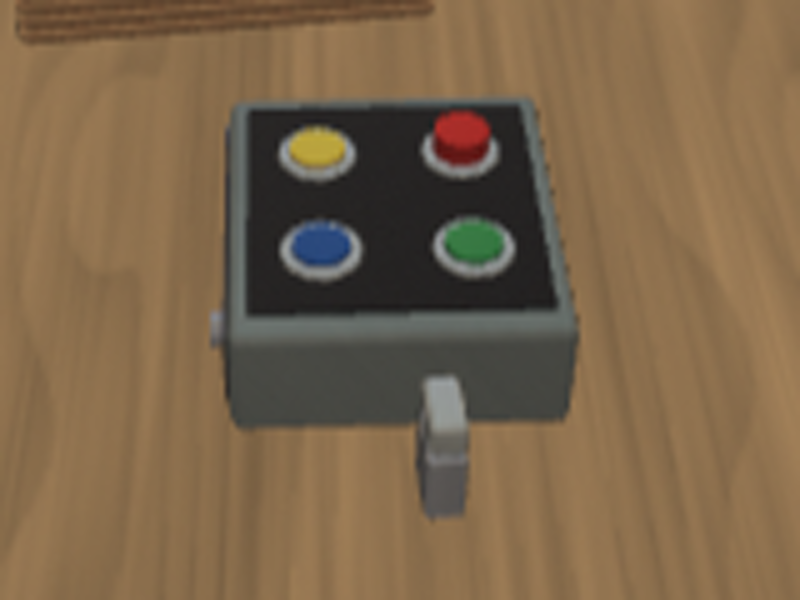

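View pics/w3.png

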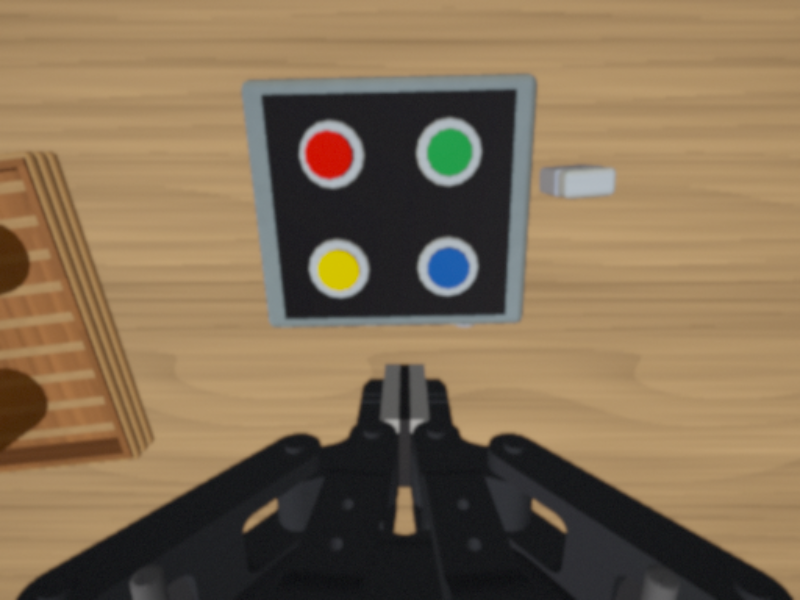

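In the side crop, blue (320,243), yellow (318,147) and green (474,242) are all down. Red (462,138) is still up and the roll-on hasn't moved. The wrist view agrees, and the arm is clear of everything.

```bash
python3 -c "
from rig import *
print(hand_in())"
```

```text
the job is handed in; nothing more can be done
None
```

I pressed the blue, yellow and green keys fully down in that order and handed the job in after about 22 s; red was still up and the roll-on had not moved, and the arm went nowhere near the bottles or the dish.

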